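Bring the glass jar round on the stock turntable and pack it

TASK

With light fingertip pressure on its rim (its bearing is weak: never press on it with more than 20 N), turn the wooden turntable until the glass jar stands still straight in front, at the middle of the stand's front side opposite the wire shelf; turn it by the rim alone, without pushing the jar or any other of the goods. Then lift the jar off and set it down gently, upright, in the middle of the free half of the red order bin, and let go. Leave the other goods standing as they are, on the turntable and in the bin.

Things in the scene. Friction and masses are not known exactly. Their poses are not given: they have to be found in the camera images.
- stand: Fixed stock stand: plywood board 370 x 370 x 18 mm on the table, under the turntable. Origin: centre of its underside, on the turntable's axis. Its own -x side is the front, towards the robot (up to 10 degrees off). Over its back is an open wire shelf, 344 mm wide, 250 mm above the table, reaching from 85 to 172 mm behind the axis, on posts at the two back corners: keep out of it.
- front (a point): The place straight in front: 85 mm before the turntable's axis towards the stand's front side, at the height of the turntable's top (46 mm above the table).
- turntable: Round wooden turntable, 380 mm across, 16 mm thick, flat top without lip 46 mm above the table at its middle. Origin: centre of its underside, 16 mm below the top. Turns either way without end; a steady bearing drag takes about 2 N along the rim and stops it at once when let go. The jar, can, bottle and carton stand loose on it, 85 mm from its axis, about a quarter turn apart.
- rim (a point): Middle of the rim's front, 172 mm before the axis, at the nominal height of the top; the outer 45 mm of the top are free all round. A fingertip carries the wood along only while pressed on it: about 10 N down does it. The bearing sits out of level: the rim is up to 7 mm higher or lower from side to side, and gives about 4 N per mm pressed: find and follow it by the force felt.
- jar: The thing to pack: the clear glass jar with a paper label and a steel screw lid, 62 mm across, 100 mm high, 0.25 to 0.55 kg, standing on the turntable. It is the only wide-lidded glass jar there. Origin: centre of its underside. The body is 62 mm across up to about 70 mm height, the lid 55 mm.
- can: Bystander on the turntable: flat steel can, 84 mm across, 50 mm high. Origin: centre of its underside.
- bottle: Bystander on the turntable: slim brown bottle, 56 mm across, 130 mm high. Origin: centre of its underside.
- carton: Bystander on the turntable: upright cardboard packet 62 x 46 x 95 mm. Origin: centre of its underside.
- bin: The order bin: open red plastic bin, outside 270 (its x) x 175 (its y) x 85 mm high, walls and floor 4 to 5 mm, fixed, standing to the left or right of the stand, lengthwise away from the robot. Origin: centre of its underside. Its half towards the robot holds the packet, its far half is free.
- bin_free (a point): Middle of the free half of the bin's floor, 65 mm beyond the bin's centre along its own x, 5 mm above the table.
- packet: Bystander already in the bin: a paper packet 70 x 120 x 55 mm high, lying in the near half. Origin: centre of its underside.

How it is judged (in metres and radians):
On the way:
1. the jar has been brought round to the front on the turntable, within 20 mm, upright and at rest (horizontal distance between jar and front below 0.02 m and z of jar in the frame of turntable below 0.022 m and angle between jar's own z axis and vertical below 0.1 rad and angular speed of turntable below 0.05 rad/s and linear speed of jar below 0.02 m/s), for 0.3 s.
At the end, for the whole second after the job is handed in: The jar stands upright and still on the floor of the order bin, within 35 mm of the middle of its free half, let go; the can, the bottle and the carton still stand upright on the turntable, within 110 mm of its axis (horizontal distance between jar and bin_free below 0.035 m and z of jar in the frame of bin below 0.01 m and angle between jar's own z axis and vertical below 0.08 rad and linear speed of jar below 0.01 m/s and angle between each of can, bottle, carton's own z axis and vertical below 0.15 rad and horizontal distance between each of can, bottle, carton and turntable below 0.11 m and height (world z) of each of can, bottle, carton above 0.035 m); the robot touches nothing.
It fails at once if the turntable pressed with more than 20 N (contact force between any of the fingers, the arm and turntable above 20 N).
It fails at once if the jar touched while it is still more than 40 mm from the front place, on the turntable (contact force between any of the fingers, the arm and jar above 1 N and horizontal distance between jar and front above 0.04 m and horizontal distance between jar and turntable below 0.12 m and z of jar in the frame of turntable below 0.022 m).
It fails at once if another of the goods on the turntable pushed (contact force between any of the arm, the fingers and can above 2 N or contact force between any of the arm, the fingers and bottle above 2 N or contact force between any of the arm, the fingers and carton above 2 N).
It fails at once if the packet in the bin shifted by more than 30 mm (distance of packet from where it was at the start of the episode above 0.03 m).
It fails at once if the jar banged down in the bin with more than 60 N (contact force between jar and bin above 60 N).
It also fails if it takes over 72 s, if anything falls off the work surface, if the arm or the gripper's body presses on something with over 40 N, if the wrist force passes 120 N, or if a joint passes its speed limit or range.

ROBOT

A 6-joint arm with a two-finger parallel gripper is mounted at the origin on the work surface. World frame = base frame: x ahead of the robot, y to its left, z up, the work surface at z = 0. Lengths are in m, angles in degrees, forces in N, time in s.
With the tool pointing down it reaches from about 0.35 to 0.875 m from the base axis. Payload 4.2 kg.
Tool frame: the origin (TCP) lies midway between the tips of the shut fingers; the grasp point (between the pads) lies 19 mm behind it; z points along the fingers, x is the direction in which the jaws open and shut, and the axes are right-handed (so a half turn about z gives the same grasp; the last joint's range is limited). The gripper opens to 87 mm and grips with 3 to 60 N. Pads are 19 mm wide; open, the fingers measure 117 mm over their backs; the gripper's body (75 mm by 190 mm) begins 51 mm behind the grasp point.
Start: joints at [80.134, 22.042, 0.453, 0, -68.411, -14.817], TCP at [0.261, 0.568, 0.223] pointing down, gripper open.
Joint ranges: [-179.83, 179.83], [-69.29, 118.12], [-61.27, 80.66], [-181.25, 117.63], [-171.15, -9.14], [-177.46, 177.46]. Speed limits (degrees/s): [159.86, 159.86, 180, 180, 180, 180].

INTERFACE

Orientations are given as a 3x3 rotation matrix whose columns are the frame's x, y, z axes.
In Python, from station import sense, capture, finish_job, find_in gives the robot as it stands.
- The arm moves only by the shell command python3 -m creep 'ROWS'. ROWS is JSON, a list of rows, each a list of 7 numbers: the shift along the tool's x, y, z in mm, then the turn, a rotation vector about the tool's x, y, z in degrees, then the opening, from 0 (shut) to 1 (fully open). A call has exactly 10 rows; each row shifts and turns the commanded pose from where the row before left it, along the tool's axes as they then stand; what a row does not reach is not made up. A row lasts 1/8 s, in which the tool goes at most 62.5 mm and 10.7 degrees, less where a joint would pass 70% of its speed; a pose out of reach is approached as far as the arm can. A call with a gripper value outside its range is refused whole. The fingers move at their own pace and stop on an object; the grip force is fixed at half the most. Time passes only in rows, so rows that do not move let the fingers close, or fill a call up. It gives the time, the measured TCP pose, the force and the opening at its end, in the units of the state.
- sense(): the state, without advancing time (a new reading comes with each control period).
- capture(name): name is "scene" or "top"; returns a dict with "color" (384x512x3 uint8, blue, green, red), "vertical_fov" (degrees; the focal length in pixels is half the picture's height over the tangent of half this angle, whatever the lens; pixels are square), "cx", "cy" (the principal point, pixels), "k1" (the pictures are not rectified: a ray, as slopes to the right and down, at radius r is drawn at 1 + k1 r^2 times it, then the intrinsics apply), "R" (3x3) and "t" (3): a world point X has camera coordinates R X + t. Camera axes: x right, y down, z forward; pixel columns grow to the right and rows downward; lengths in m; the calibration is good to about 2 mm. A picture is of the moment at which its call begins. There is no depth.
- finish_job(): hands the job in, once; it reports no verdict.
Trained networks look in the newest picture that a camera, given by its name, has taken for a name from the list of things; names that differ only in an ending like _2 or _b are one class to them, and where a whole thing is asked for, a point or a joint stands for the part that bears it (a point fixed in the world has none). Each returns a list of dicts, best first, with "p" (0 to 1); they miss things now and then, are a little off and sometimes report something else, mostly with a low value. They report only what shows in the picture. A call takes as long as a camera call.
- find_in(camera, name): "xy" ([column, row] in pixels, amid what is visible of it).
The state is a dict: "time_s": time; "joints": joint angles; "joint_velocities": joint speeds; "effort": joint torques, N m; "tcp_pos": TCP position; "ee_rot": TCP orientation; "wrist_force": force on the tool from outside, world axes, zero at the start; "moment": the same for the moment, N m; "gripper_width": opening from 0.0 (shut) to 1.0 (fully open).
Only numpy, scipy, OpenCV 4.12 (cv2) and the standard library are available. Lean on these libraries where they do the work, as an engineer would, in place of code of your own. Each camera call takes 0.05 s, during which the arm holds its last target. There are 200 camera calls.

## Working session

There is one attempt and no reset: what is moved stays moved. The work goes in short steps, Python scripts to look and compute and a shell command to move; the robot and the scene stay as the last step left them, time stands still between calls to the robot, and variables do not carry over. Pictures are saved under pics/ and viewed, about 8 in all and at most 12, crops included, and the job is handed in when it is done.

```bash
ls; mkdir -p pics; cat > h.py <<'E'
import numpy as np, cv2
from station import sense, capture, finish_job, find_in
def ray(c,px):
    f=c["color"].shape[0]/2/np.tan(np.radians(c["vertical_fov"]/2))
    d=np.array([(px[0]-c["cx"])/f,(px[1]-c["cy"])/f]); s=d.copy()
    for _ in range(20): s=d/(1+c["k1"]*(s@s))
    R=np.array(c["R"]);t=np.array(c["t"])
    return -R.T@t, R.T@np.array([s[0],s[1],1])
def onz(c,px,z):
    o,d=ray(c,px); return o+d*(z-o[2])/d[2]
def proj(c,X):
    f=c["color"].shape[0]/2/np.tan(np.radians(c["vertical_fov"]/2))
    p=np.array(c["R"])@np.array(X)+np.array(c["t"]); s=p[:2]/p[2]
    s=s*(1+c["k1"]*(s@s)); return np.array([s[0]*f+c["cx"],s[1]*f+c["cy"]])
E
python3 - <<'E'
from h import *
s=sense(); print(s["time_s"],s["tcp_pos"],np.round(s["ee_rot"],3).tolist(),s["wrist_force"])
H=dict(stand=.01,turntable=.046,jar=.09,can=.08,bottle=.11,carton=.09,bin=.04,packet=.05)
for n in ("top","scene"):
    c=capture(n); cv2.imwrite(f"pics/{n}0.png",c["color"]); print(n,np.round(-np.array(c["R"]).T@c["t"],3))
    for k in H:
        for r in find_in(n,k)[:2]: print(k,round(r["p"],2),np.round(r["xy"]),np.round(onz(c,r["xy"],H[k]),3))
E
```

```text
pics
0.0 [0.26073167 0.56734099 0.22144639] [[-0.418, -0.909, -0.001], [-0.909, 0.418, -0.002], [0.002, -0.0, -1.0]] [ 0.41301946  0.46938583 -0.18580873]
top [0.457 0.002 1.178]
stand 0.69 [252. 115.] [0.758 0.017 0.01 ]
turntable 0.66 [245. 166.] [0.611 0.033 0.046]
jar 0.87 [248. 128.] [0.703 0.026 0.09 ]
can 0.8 [242. 192.] [0.541 0.039 0.08 ]
bottle 0.62 [280. 166.] [ 0.606 -0.055  0.11 ]
carton 0.64 [211. 157.] [0.627 0.119 0.09 ]
bin 0.65 [102. 202.] [0.508 0.408 0.04 ]
bin 0.15 [252. 115.] [0.751 0.019 0.04 ]
packet 0.55 [114. 233.] [0.429 0.369 0.05 ]
scene [1.187 0.605 1.028]
stand 0.9 [225. 236.] [0.677 0.026 0.01 ]
turntable 0.69 [244. 231.] [0.644 0.073 0.046]
turntable 0.59 [355. 271.] [0.526 0.388 0.046]
jar 0.58 [218. 221.] [0.695 0.019 0.09 ]
can 0.96 [262. 197.] [0.533 0.039 0.08 ]
bottle 0.8 [223. 185.] [ 0.6  -0.06  0.11]
bottle 0.37 [217. 221.] [0.709 0.031 0.11 ]
carton 0.86 [260. 220.] [0.608 0.103 0.09 ]
packet 0.57 [223. 238.] [0.708 0.05  0.05 ]
```

```bash
python3 - <<'E'
import cv2
a=cv2.imread("pics/top0.png");cv2.imwrite("pics/top0b.png",cv2.resize(a[80:290,40:320],None,fx=2.85,fy=2.85,interpolation=2))
E
```

```text
(no output)
```

View pics/top0b.png

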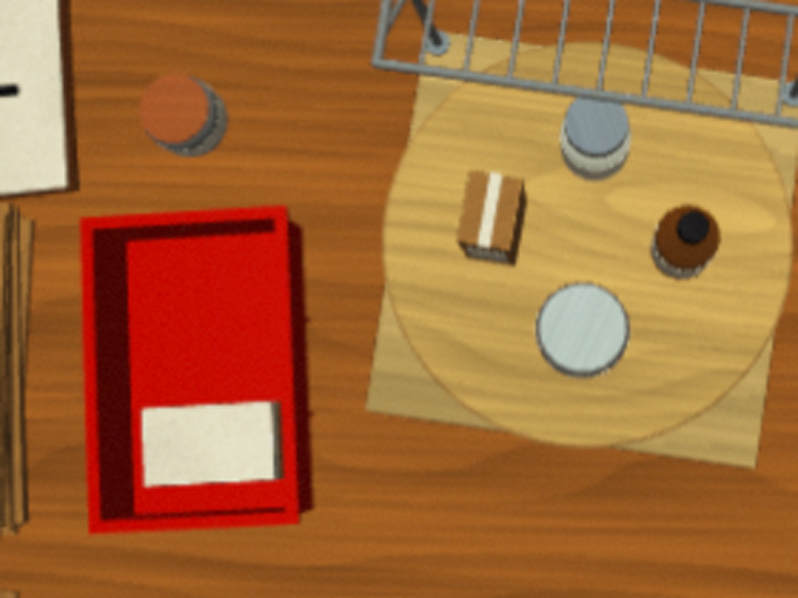

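View pics/scene0.png

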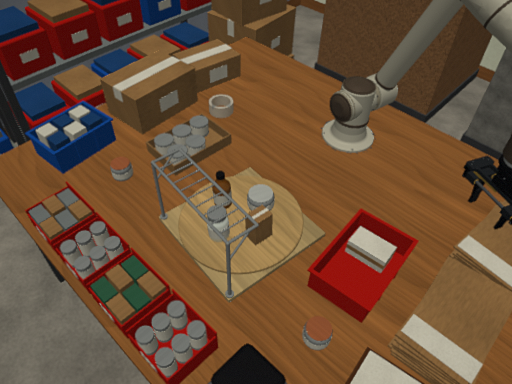

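The top view shows the jar at the back under the shelf's front edge (crop px 596,125), the can in front (583,328), the carton on the left and the bottle on the right. The bin is on the left with the packet in its near half. The scene view agrees.

```bash
cat > geo.py <<'E'
from h import *
def detect():
    c=capture("top")
    u=lambda x,y:np.array([40+x/2.85,80+y/2.85])
    return c,u
if __name__=="__main__":
    c,u=detect()
    # rim points of turntable (crop px) -> circle fit on z=.046
    P=np.array([onz(c,u(*p),.046)[:2] for p in [(383,243),(425,365),(500,425),(585,446),(670,430),(740,378),(791,260),(590,42)]])
    A=np.c_[2*P,np.ones(len(P))];s=np.linalg.lstsq(A,(P**2).sum(1),rcond=None)[0]
    print("axis",s[:2],"R",np.sqrt(s[2]+s[:2]@s[:2]))
    fl=onz(c,u(367,410),.018);fr=onz(c,u(755,467),.018);print("board",fl,fr,np.linalg.norm(fl-fr))
    e=(fl-fr)[:2]/np.linalg.norm(fl-fr); fx=np.array([e[1],-e[0]]) # stand +x
    print("stand x",fx,np.degrees(np.arctan2(fx[1],fx[0])),"axis from board",((fl+fr)/2)[:2]+.185*fx)
    ax=s[:2]; print("front",ax-.085*fx)
    b=np.array([onz(c,u(*p),.085)[:2] for p in [(80,217),(288,207),(298,523),(90,532)]])
    print("bin",b.mean(0)); bx=(b[0]+b[1]-b[2]-b[3]);bx/=np.linalg.norm(bx);print("free",b.mean(0)+.065*bx,np.degrees(np.arctan2(bx[1],bx[0])),np.linalg.norm(b[0]-b[3]),np.linalg.norm(b[0]-b[1]))
    for n,p,z in [("jar",(597,125),.1),("can",(583,328),.05),("bottle",(692,227),.13),("carton",(497,208),.095)]:
        q=onz(c,u(*p),z+.046)[:2]-ax; print(n,q+ax,np.hypot(*q),np.degrees(np.arctan2(q[1],q[0])))
    print(proj(c,[*ax,.046]))
E
python3 geo.py
```

```text
axis [0.61617933 0.02994776] R 0.1878457419926525
board [0.45629532 0.23349523 0.018     ] [ 0.41158701 -0.13014978  0.018     ] 0.3663830324788898
stand x [ 0.99252689 -0.12202615] -7.009051696814902 axis from board [0.61755864 0.02909789]
front [0.53181455 0.04031998]
bin [0.48914465 0.38209853]
free [0.55394825 0.3871477 ] 4.455196446774258 0.2823150171726156 0.19041014255772112
jar [0.7011691  0.02205295] 0.0853556553728891 -5.307050833968039
can [0.53235935 0.03101737] 0.08382681282991508 179.26889942818644
bottle [ 0.61130383 -0.05794826] 0.08803114117512319 -93.17488492784717
carton [0.6292237  0.10494883] 0.07612697070929429 80.1336714718022
[246.23407749 164.53345628]
```

```bash
python3 - <<'E'
import cv2,numpy as np
a=cv2.imread("pics/scene0.png")[120:250,400:512];b=cv2.imread("pics/top0.png")[200:384,0:180]
a=cv2.resize(a,None,fx=3.5,fy=3.5);b=cv2.resize(b,(int(180*455/184),455))[:,:400]
cv2.imwrite("pics/g.png",np.hstack([a[:455],b]))
E
```

```text
(no output)
```

View pics/g.png

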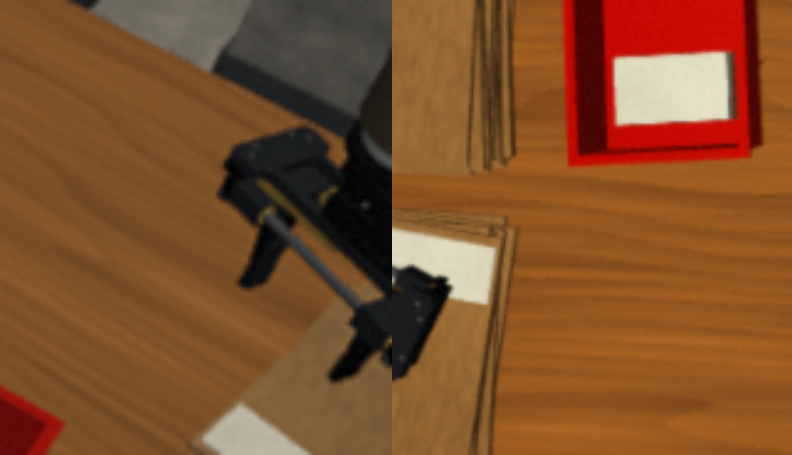

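The gripper's long side lies along the jaws (tool x), so I'll keep tool x tangential to the rim.

```bash
cat > rel.py <<'E'
import sys
from h import *
from scipy.spatial.transform import Rotation as Ro
AX=np.array([.6165,.0297]); R0=.177
def show(x,y,z,yaw):
    s=sense(); R=np.array(s["ee_rot"]); p=np.array(s["tcp_pos"])
    c,n=np.cos(np.radians(yaw)),np.sin(np.radians(yaw))
    T=np.array([[c,n,0],[n,-c,0],[0,0,-1]])
    print("t",s["time_s"],"tcp",np.round(p*1000,1),"yaw",np.round(np.degrees(np.arctan2(R[1,0],R[0,0])),1),"j",np.round(s["joints"],0),"F",np.round(s["wrist_force"],1))
    print("shift mm",np.round(R.T@(np.array([x,y,z])-p)*1000,1),"rotvec",np.round(np.degrees(Ro.from_matrix(R.T@T).as_rotvec()),2))
if __name__=="__main__":
    a=[float(v) for v in sys.argv[2:]]
    if sys.argv[1]=="rim":
        th=np.radians(a[0]); q=AX+R0*np.array([np.cos(th),np.sin(th)]); show(*q,a[1],a[0]+90)
    else: show(*a)
E
python3 rel.py rim 123 0.075; python3 rel.py rim 123 0.22
```

```text
t 0.95 tcp [261.  567.9 222.6] yaw -114.7 j [ 80.  22.   0.   0. -68. -15.] F [0.1 0.1 0.5]
shift mm [ 246.  -398.2  147.6] rotvec [ 0.    0.   32.32]
t 0.95 tcp [261.  567.9 222.6] yaw -114.7 j [ 80.  22.   0.   0. -68. -15.] F [0.1 0.1 0.5]
shift mm [ 245.9 -398.2    2.6] rotvec [ 0.    0.   32.32]
```

```bash
python3 -m creep '[[25,-40,0,0,0,0,0],[25,-40,0,0,0,0,0],[25,-40,0,0,0,0,0],[25,-40,0,0,0,0,0],[25,-40,0,0,0,0,0],[25,-40,0,0,0,0,0],[25,-40,0,0,0,0,0],[25,-40,0,0,0,0,0],[25,-40,0,0,0,0,0],[21,-38,0,0,0,0,0]]' && python3 -m creep '[[0,0,0,0,0,8,0],[0,0,0,0,0,8,0],[0,0,0,0,0,8,0],[0,0,0,0,0,8.3,0],[0,0,25,0,0,0,0],[0,0,30,0,0,0,0],[0,0,30,0,0,0,0],[0,0,30,0,0,0,0],[0,0,30,0,0,0,0],[0,0,0,0,0,0,0]]'; python3 rel.py rim 123 0.055
```

```text
time_s: 2.2
tcp_pos: [0.5206, 0.1767, 0.2229]
ee_rot: [[-0.418, -0.909, 0.001], [-0.909, 0.418, 0.0], [-0.0, -0.0, -1.0]]
wrist_force: [1.2, 0.8, 0.5]
gripper_width: 0.019
time_s: 3.45
tcp_pos: [0.5184, 0.1772, 0.0756]
ee_rot: [[-0.839, -0.545, -0.005], [-0.545, 0.839, -0.003], [0.006, -0.0, -1.0]]
wrist_force: [-0.4, -0.5, 1.0]
gripper_width: 0.006
t 3.45 tcp [518.4 177.2  75.6] yaw -147.0 j [ 36.  24. -21.  -0. -46.  -3.] F [-0.4 -0.5  1. ]
shift mm [-2.  -0.1 20.5] rotvec [-0.   -0.32 -0.  ]
```

```bash
python3 -m creep '[[0,0,8,0,0,0,0],[0,0,8,0,0,0,0],[0,0,4,0,0,0,0],[0,0,1,0,0,0,0],[0,0,1,0,0,0,0],[0,0,1,0,0,0,0],[0,0,1,0,0,0,0],[0,0,0,0,0,0,0],[0,0,0,0,0,0,0],[0,0,0,0,0,0,0]]'
```

```text
time_s: 4.7
tcp_pos: [0.52, 0.1783, 0.0537]
ee_rot: [[-0.838, -0.545, 0.0], [-0.545, 0.838, 0.0], [-0.0, -0.0, -1.0]]
wrist_force: [0.3, 0.4, 1.3]
gripper_width: 0.004
```

```bash
python3 -m creep '[[0,0,1,0,0,0,0],[0,0,1,0,0,0,0],[0,0,1,0,0,0,0],[0,0,1,0,0,0,0],[0,0,0,0,0,0,0],[0,0,0,0,0,0,0],[0,0,0,0,0,0,0],[0,0,0,0,0,0,0],[0,0,0,0,0,0,0],[0,0,0,0,0,0,0]]'
```

```text
time_s: 5.95
tcp_pos: [0.5207, 0.179, 0.0513]
ee_rot: [[-0.838, -0.546, 0.002], [-0.546, 0.838, 0.001], [-0.003, -0.0, -1.0]]
wrist_force: [-3.2, 1.4, 10.6]
gripper_width: 0.005
```

```bash
python3 -m creep '[[0,0,-15,0,0,0,0],[30.7,-2.7,0,0,0,-10,0],[30.7,-2.7,0,0,0,-10,0],[30.7,-2.7,0,0,0,-10,0],[30.7,-2.7,0,0,0,-10,0],[30.7,-2.7,0,0,0,-10,0],[30.7,-2.7,0,0,0,-10,0],[30.7,-2.7,0,0,0,-10,0],[30.7,-2.7,0,0,0,-10,0],[30.7,-2.7,0,0,0,-10,0]]'; python3 -m creep '[[0,0,4,0,0,0,0],[0,0,4,0,0,0,0],[0,0,2,0,0,0,0],[0,0,2,0,0,0,0],[0,0,1,0,0,0,0],[0,0,1,0,0,0,0],[0,0,1,0,0,0,0],[0,0,0,0,0,0,0],[0,0,0,0,0,0,0],[0,0,0,0,0,0,0]]'; python3 rel.py rim 213 .050
```

```text
time_s: 7.2
tcp_pos: [0.468, -0.0676, 0.0649]
ee_rot: [[0.549, -0.836, -0.0], [-0.836, -0.549, -0.0], [0.0, 0.0, -1.0]]
wrist_force: [0.5, 0.5, 0.8]
gripper_width: 0.007
time_s: 8.45
tcp_pos: [0.4681, -0.0665, 0.0496]
ee_rot: [[0.545, -0.839, 0.0], [-0.839, -0.545, 0.0], [0.0, -0.0, -1.0]]
wrist_force: [-0.2, 0.3, 0.1]
gripper_width: 0.002
t 8.45 tcp [468.1 -66.5  49.6] yaw -57.0 j [ 12.  20. -33.  -0. -37. 111.] F [-0.2  0.3  0.1]
shift mm [ 0.2  0.2 -0.4] rotvec [-0.   -0.    0.01]
```

```bash
python3 -m creep '[[0,0,0.5,0,0,0,0],[0,0,0.5,0,0,0,0],[0,0,0.5,0,0,0,0],[0,0,0.5,0,0,0,0],[0,0,0.5,0,0,0,0],[0,0,0.5,0,0,0,0],[0,0,0,0,0,0,0],[0,0,0,0,0,0,0],[0,0,0,0,0,0,0],[0,0,0,0,0,0,0]]'
```

```text
time_s: 9.7
tcp_pos: [0.4681, -0.0665, 0.0466]
ee_rot: [[0.545, -0.839, -0.0], [-0.839, -0.545, -0.0], [0.0, 0.0, -1.0]]
wrist_force: [0.7, 0.2, 1.7]
gripper_width: 0.002
```

```bash
python3 -m creep '[[0,0,0.5,0,0,0,0],[0,0,0.5,0,0,0,0],[0,0,0.5,0,0,0,0],[0,0,0.5,0,0,0,0],[0,0,0,0,0,0,0],[0,0,0,0,0,0,0],[0,0,0,0,0,0,0],[0,0,0,0,0,0,0],[0,0,0,0,0,0,0],[0,0,0,0,0,0,0]]'
```

```text
time_s: 10.95
tcp_pos: [0.468, -0.0665, 0.0451]
ee_rot: [[0.545, -0.838, -0.0], [-0.838, -0.545, -0.0], [0.0, 0.0, -1.0]]
wrist_force: [-3.1, 1.1, 8.0]
gripper_width: 0.009
```

```bash
python3 -m creep '[[0,0,0.7,0,0,0,0],[-15.4,-0.7,-0.58,0,0,5,0],[-15.4,-0.7,-0.55,0,0,5,0],[-15.4,-0.7,-0.55,0,0,5,0],[-15.4,-0.7,-0.52,0,0,5,0],[-15.4,-0.7,-0.5,0,0,5,0],[-15.4,-0.7,-0.47,0,0,5,0],[-15.4,-0.7,-0.44,0,0,5,0],[-15.4,-0.7,-0.4,0,0,5,0],[-15.4,-0.7,-0.36,0,0,5,0]]'; python3 rel.py rim 168 .0484; python3 - <<'E'
from h import *
c=capture("top"); cv2.imwrite("pics/t1.png",c["color"])
for k,z in dict(jar=.12,can=.09,bottle=.15,carton=.13).items():
    for r in find_in("top",k)[:2]:
        q=onz(c,r["xy"],z)[:2]-[.6165,.0297]; print(k,round(r["p"],2),np.round(np.hypot(*q),3),np.degrees(np.arctan2(q[1],q[0])))
E
```

```text
time_s: 12.2
tcp_pos: [0.4439, 0.0668, 0.0492]
ee_rot: [[-0.21, -0.978, 0.001], [-0.978, 0.21, -0.001], [0.0, -0.001, -1.0]]
wrist_force: [-1.4, -2.3, 9.6]
gripper_width: 0.009
t 12.2 tcp [443.9  66.8  49.2] yaw -102.1 j [ 29.  18. -36.   0. -36.  48.] F [-1.4 -2.3  9.6]
shift mm [0.4 0.5 0.8] rotvec [-0.04 -0.02 -0.11]
jar 0.74 0.086 -49.84294199984736
can 0.3 0.376 105.9050255654236
bottle 0.92 0.092 -142.79169855489397
carton 0.91 0.087 40.58528520512287
carton 0.68 0.085 -55.69010121350498
```

```bash
python3 -m creep '[[-15.4,-0.7,-0.33,0,0,5,0],[-15.4,-0.7,-0.28,0,0,5,0],[-15.4,-0.7,-0.24,0,0,5,0],[-15.4,-0.7,-0.18,0,0,5,0],[-15.4,-0.7,-0.14,0,0,5,0],[-15.4,-0.7,-0.09,0,0,5,0],[-15.4,-0.7,-0.04,0,0,5,0],[-15.4,-0.7,0,0,0,5,0],[-15.4,-0.7,0.06,0,0,5,0],[-15.4,-0.7,0.11,0,0,5,0]]'; python3 rel.py rim 118 .0497; python3 - <<'E'
from h import *
c=capture("top"); cv2.imwrite("pics/t2.png",c["color"])
for k,z in dict(jar=.12,can=.09,bottle=.15,carton=.13).items():
    for r in find_in("top",k)[:2]:
        q=onz(c,r["xy"],z)[:2]-[.6165,.0297]; print(k,round(r["p"],2),np.round(np.hypot(*q),3),np.degrees(np.arctan2(q[1],q[0])))
E
```

```text
time_s: 13.7
tcp_pos: [0.5353, 0.186, 0.0511]
ee_rot: [[-0.884, -0.468, 0.003], [-0.468, 0.884, 0.0], [-0.002, -0.001, -1.0]]
wrist_force: [0.9, -4.2, 10.4]
gripper_width: 0.003
t 13.7 tcp [535.3 186.   51.1] yaw -152.1 j [ 36.  27. -20.   0. -43.  -8.] F [ 0.9 -4.2 10.4]
shift mm [1.7 0.9 1.3] rotvec [-0.07  0.13 -0.08]
jar 0.76 0.088 -93.85393736717488
can 0.68 0.091 83.73861932802889
can 0.38 0.346 125.40066294505196
bottle 0.95 0.089 173.6276550690129
carton 0.9 0.076 -7.296103647484682
```

```bash
python3 -m creep '[[0,0,-15,0,0,0,0],[32.3,-3,0,0,0,-10.5,0],[32.3,-3,0,0,0,-10.5,0],[32.3,-3,0,0,0,-10.5,0],[32.3,-3,0,0,0,-10.5,0],[32.3,-3,0,0,0,-10.5,0],[32.3,-3,0,0,0,-10.5,0],[32.3,-3,0,0,0,-10.5,0],[32.3,-3,0,0,0,-10.5,0],[32.3,-3,0,0,0,-10.5,0]]'; python3 -m creep '[[0,0,6,0,0,0,0],[0,0,5,0,0,0,0],[0,0,4,0,0,0,0],[0,0,2,0,0,0,0],[0,0,1,0,0,0,0],[0,0,1,0,0,0,0],[0,0,0.5,0,0,0,0],[0,0,0.4,0,0,0,0],[0,0,0,0,0,0,0],[0,0,0,0,0,0,0]]'; python3 rel.py rim 212.5 .0449
```

```text
time_s: 15.2
tcp_pos: [0.4673, -0.0671, 0.0646]
ee_rot: [[0.543, -0.84, -0.0], [-0.84, -0.543, 0.0], [-0.0, 0.0, -1.0]]
wrist_force: [-0.3, -0.0, 0.3]
gripper_width: 0.006
time_s: 16.45
tcp_pos: [0.4678, -0.0662, 0.045]
ee_rot: [[0.538, -0.843, 0.0], [-0.843, -0.538, -0.0], [0.0, -0.0, -1.0]]
wrist_force: [-2.4, 0.9, 5.9]
gripper_width: 0.006
t 16.45 tcp [467.8 -66.2  45. ] yaw -57.5 j [ 12.  20. -34.   0. -36. 111.] F [-2.4  0.9  5.9]
shift mm [-1.   0.   0.1] rotvec [-0.01 -0.02  0.02]
```

View pics/t2.png

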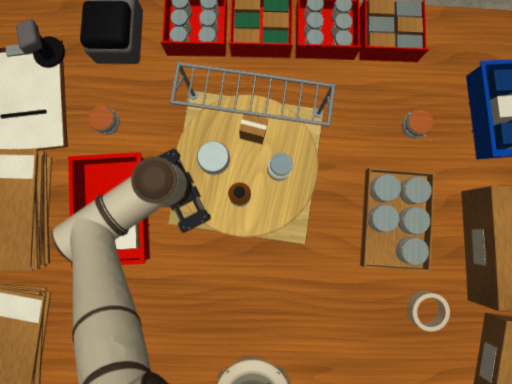

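The table has turned about 90°: the jar is now on the right (279,165), the bottle in front (239,193), and all goods are standing. Next is the second stroke.

```bash
python3 -m creep '[[0,0,1.1,0,0,0,0],[-15.4,-0.7,-0.58,0,0,5,0],[-15.4,-0.7,-0.55,0,0,5,0],[-15.4,-0.7,-0.55,0,0,5,0],[-15.4,-0.7,-0.52,0,0,5,0],[-15.4,-0.7,-0.5,0,0,5,0],[-15.4,-0.7,-0.47,0,0,5,0],[-15.4,-0.7,-0.44,0,0,5,0],[-15.4,-0.7,-0.4,0,0,5,0],[-15.4,-0.7,-0.36,0,0,5,0]]'; python3 - <<'E'
from h import *
c=capture("top")
for k,z in dict(jar=.12,can=.09,bottle=.15,carton=.13).items():
    for r in find_in("top",k)[:2]:
        q=onz(c,r["xy"],z)[:2]-[.6165,.0297]; print(k,round(r["p"],2),np.round(np.hypot(*q),3),np.degrees(np.arctan2(q[1],q[0])))
E
```

```text
time_s: 17.7
tcp_pos: [0.4441, 0.0669, 0.0487]
ee_rot: [[-0.219, -0.976, -0.001], [-0.976, 0.219, -0.001], [0.001, 0.0, -1.0]]
wrist_force: [-2.1, -1.1, 10.5]
gripper_width: 0.005
jar 0.74 0.087 -140.27847777724614
can 0.81 0.091 38.358556154686504
bottle 0.65 0.084 129.74517632945287
carton 0.69 0.077 -58.74585733729041
```

```bash
python3 -m creep '[[-15.4,-0.7,-0.33,0,0,5,0],[-15.4,-0.7,-0.28,0,0,5,0],[-15.4,-0.7,-0.24,0,0,5,0],[-15.4,-0.7,-0.18,0,0,5,0],[-15.4,-0.7,-0.14,0,0,5,0],[-15.4,-0.7,-0.09,0,0,5,0],[-15.4,-0.7,-0.04,0,0,5,0],[-15.4,-0.7,0,0,0,5,0],[-15.4,-0.7,0.06,0,0,5,0],[0,0,0,0,0,0,0]]'; python3 - <<'E'
from h import *
for n in ("top","scene"):
  c=capture(n); cv2.imwrite(f"pics/{n}3.png",c["color"])
  a=c["color"]
  if n=="top": cv2.imwrite("pics/top3b.png",cv2.resize(a[80:290,130:410],None,fx=2.85,fy=2.85,interpolation=2))
  for k,z in dict(jar=.12,can=.09,bottle=.15,carton=.13).items():
    for r in find_in(n,k)[:2]:
        q=onz(c,r["xy"],z)[:2]-[.6165,.0297]; print(k,round(r["p"],2),np.round(r["xy"]),np.round(np.hypot(*q),3),np.degrees(np.arctan2(q[1],q[0])))
E
```

```text
time_s: 19.2
tcp_pos: [0.5261, 0.1803, 0.0512]
ee_rot: [[-0.843, -0.538, 0.008], [-0.538, 0.843, 0.004], [-0.009, -0.001, -1.0]]
wrist_force: [1.7, 1.4, 7.0]
gripper_width: 0.005
jar 0.65 [242. 192.] 0.079 175.06562459875173
jar 0.29 [246. 128.] 0.08 0.32534009862625957
can 0.78 [249. 131.] 0.08 -4.52385371661744
bottle 0.78 [215. 157.] 0.073 89.32210148336999
carton 0.63 [277. 168.] 0.079 -104.45493049426676
jar 0.7 [265. 196.] 0.076 152.62363959956315
bottle 0.9 [256. 224.] 0.116 66.11188807564363
carton 0.92 [227. 185.] 0.07 -101.69624039718522
carton 0.52 [256. 226.] 0.108 69.29514816529041
```

View pics/top3b.png

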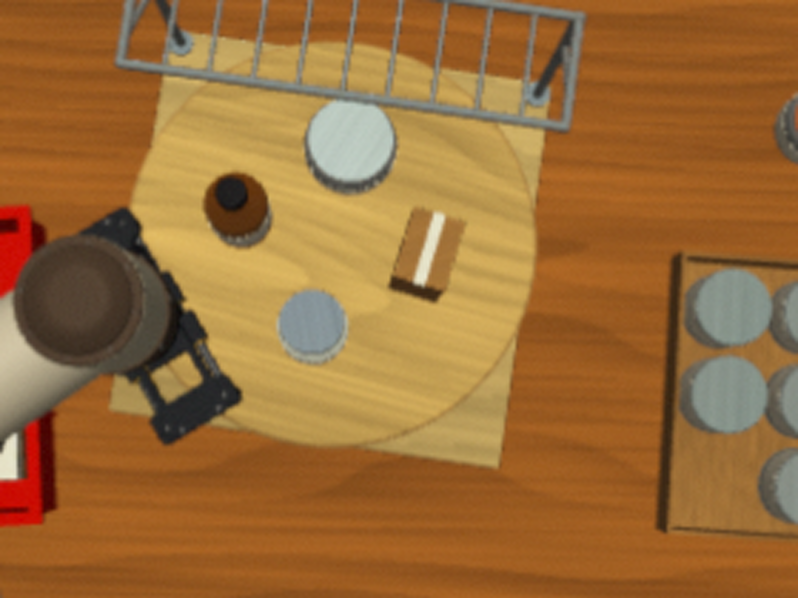

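The jar's lid is at crop (312,324), straight in front. The can is at the back, the bottle left and the carton right, all upright.

```bash
python3 - <<'E'
from h import *
c=capture("top");u=np.array([130+312/2.85,80+324/2.85])
q=onz(c,u,.147)[:2];print("jar",q, "front",[.5321,.0400], np.hypot(*(q-[.5321,.04])))
d=q-[.6165,.0297];print(np.hypot(*d),np.degrees(np.arctan2(d[1],d[0])))
c=capture("scene")
for p in ([.5321,.04,.146],[.5321,.04,.046]): print(proj(c,p))
a=c["color"][130:270,180:350];cv2.imwrite("pics/s3.png",cv2.resize(a,None,fx=4.5,fy=4.2,interpolation=2))
E
```

```text
jar [0.53189656 0.04179766] front [0.5321, 0.04] 0.0018091400437607807
0.08546400267985171 171.86229257813977
[262.97597019 182.34849788]
[261.71014    204.75676006]
```

View pics/s3.png

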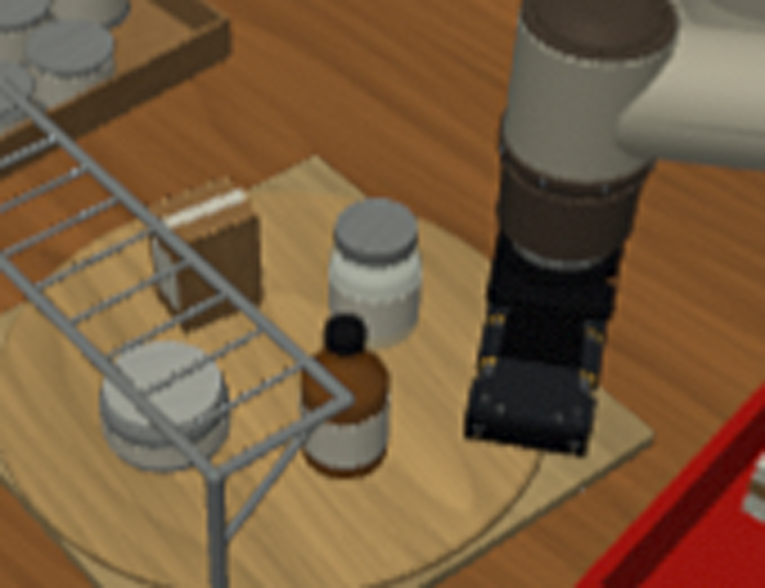

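Both cameras put the jar within about 5 mm of the front place. Now lift, open and turn the tool for the grasp.

```bash
python3 -m creep '[[0,0,-20,0,0,0,0],[0,0,-40,0,0,0,0],[0,0,-40,0,0,0,0],[0,0,-30,0,0,0,1],[0,0,0,0,0,-10,1],[0,0,0,0,0,-10,1],[0,0,0,0,0,-10,1],[0,0,0,0,0,-10,1],[0,0,0,0,0,-10,1],[0,0,0,0,0,0,1]]'; python3 rel.py pos .531 .042 .088 263
```

```text
time_s: 21.05
tcp_pos: [0.5222, 0.1777, 0.1787]
ee_rot: [[-0.133, -0.991, 0.0], [-0.991, 0.133, 0.0], [-0.0, -0.0, -1.0]]
wrist_force: [0.2, 0.3, -0.5]
gripper_width: 0.717
t 21.05 tcp [522.2 177.7 178.7] yaw -97.6 j [ 36.  17. -14.  -0. -59.  47.] F [ 0.2  0.3 -0.5]
shift mm [133.4 -26.7  90.7] rotvec [-0.    0.   -0.62]
```

```bash
python3 -m creep '[[25,-5,0,0,0,0,1],[25,-5,0,0,0,0,1],[25,-5,0,0,0,0,1],[25,-5,0,0,0,0,1],[20,-4,0,0,0,0,1],[13.4,-2.7,0,0,0,-0.6,1],[0,0,0,0,0,0,1],[0,0,10,0,0,0,1],[0,0,5,0,0,0,1],[0,0,0,0,0,0,1]]'; python3 rel.py pos .531 .042 .088 263; python3 - <<'E'
from h import *
c=capture("scene")
a=c["color"][130:270,180:350];cv2.imwrite("pics/s4.png",cv2.resize(a,None,fx=4.5,fy=4.2,interpolation=2))
E
```

```text
time_s: 22.3
tcp_pos: [0.5308, 0.0424, 0.1631]
ee_rot: [[-0.119, -0.993, -0.002], [-0.993, 0.119, -0.001], [0.001, 0.002, -1.0]]
wrist_force: [0.2, 1.2, -0.2]
gripper_width: 1.0
t 22.3 tcp [530.8  42.4 163.1] yaw -96.8 j [ 22.  16. -17.  -0. -56.  61.] F [ 0.2  1.2 -0.2]
shift mm [ 0.3 -0.3 75.1] rotvec [ 0.09 -0.04  0.15]
```

View pics/s4.png

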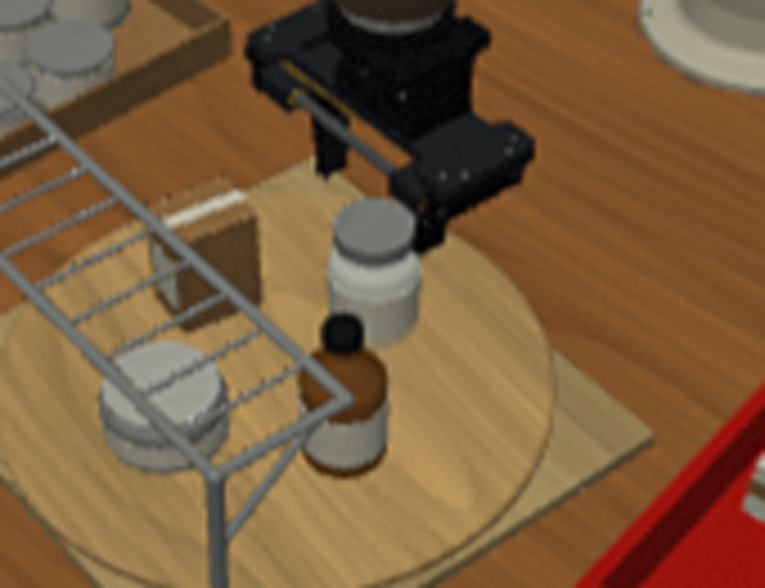

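The fingertips straddle the lid: tips at about (330,170) and (430,240), lid at (376,228). Descend and grip.

```bash
python3 -m creep '[[0,0,10,0,0,0,1],[0,0,10,0,0,0,1],[0,0,10,0,0,0,1],[0,0,10,0,0,0,1],[0,0,10,0,0,0,1],[0,0,10,0,0,0,1],[0,0,8,0,0,0,1],[0,0,5,0,0,0,1],[0,0,2,0,0,0,1],[0,0,0,0,0,0,1]]'; python3 -m creep '[[0,0,0,0,0,0,0.8],[0,0,0,0,0,0,0.8],[0,0,0,0,0,0,0.75],[0,0,0,0,0,0,0.7],[0,0,0,0,0,0,0.6],[0,0,0,0,0,0,0.5],[0,0,0,0,0,0,0.5],[0,0,0,0,0,0,0.4],[0,0,0,0,0,0,0],[0,0,0,0,0,0,0]]'
```

```text
time_s: 23.6
tcp_pos: [0.5314, 0.0421, 0.089]
ee_rot: [[-0.12, -0.993, 0.0], [-0.993, 0.12, 0.0], [-0.0, -0.0, -1.0]]
wrist_force: [-0.4, 0.2, -0.2]
gripper_width: 1.001
time_s: 24.85
tcp_pos: [0.5316, 0.0421, 0.0891]
ee_rot: [[-0.12, -0.993, 0.001], [-0.993, 0.12, 0.0], [-0.0, -0.001, -1.0]]
wrist_force: [0.4, 2.5, 0.2]
gripper_width: 0.705
```

```bash
python3 -m creep '[[0,0,-3,0,0,0,0],[0,0,-6,0,0,0,0],[0,0,-12,0,0,0,0],[0,0,-18,0,0,0,0],[0,0,-22,0,0,0,0],[0,0,-25,0,0,0,0],[0,0,-22,0,0,0,0],[0,0,-15,0,0,0,0],[0,0,-7,0,0,0,0],[0,0,0,0,0,0,0]]'; python3 rel.py pos .5535 .386 .060 274; python3 rel.py pos .5535 .386 .060 263
```

```text
time_s: 26.1
tcp_pos: [0.5311, 0.042, 0.2189]
ee_rot: [[-0.12, -0.993, -0.0], [-0.993, 0.12, 0.0], [-0.0, 0.0, -1.0]]
wrist_force: [-0.1, 0.2, -4.4]
gripper_width: 0.709
t 26.1 tcp [531.1  42.  218.9] yaw -96.9 j [ 22.  13. -13.  -0. -64.  61.] F [-0.1  0.2 -4.4]
shift mm [-344.1   19.   159. ] rotvec [ 1.000e-02  1.000e-02 -1.089e+01]
t 26.1 tcp [531.1  42.  218.9] yaw -96.9 j [ 22.  13. -13.  -0. -64.  61.] F [-0.1  0.2 -4.4]
shift mm [-344.1   19.   159. ] rotvec [0.01 0.01 0.11]
```

```bash
python3 -m creep '[[-15,1,0,0,0,0,0],[-30,2,0,0,0,0,0],[-42,2,0,0,0,0,0],[-50,3,0,0,0,0,0],[-55,3,0,0,0,0,0],[-55,3,0,0,0,0,0],[-45,2,0,0,0,0,0],[-30,2,0,0,0,-5,0],[-15,1,0,0,0,-3,0],[-7,0,0,0,0,-3,0]]'; python3 rel.py pos .5535 .386 .060 274; python3 - <<'E'
from h import *
c=capture("scene"); c2=capture("top")
cv2.imwrite("pics/s5.png",np.hstack([cv2.resize(c["color"][190:330,290:430],(400,400)),cv2.resize(c2["color"][130:300,40:210],(400,400))]))
E
```

```text
time_s: 27.35
tcp_pos: [0.5506, 0.3867, 0.2175]
ee_rot: [[0.075, -0.997, -0.002], [-0.997, -0.075, -0.002], [0.002, 0.002, -1.0]]
wrist_force: [-0.4, -0.2, -4.3]
gripper_width: 0.707
t 27.35 tcp [550.6 386.7 217.5] yaw -85.7 j [ 49.  27.   8.  -0. -71.  45.] F [-0.4 -0.2 -4.3]
shift mm [  0.7  -3.1 157.5] rotvec [ 0.11 -0.09  0.27]
```

View pics/s5.png

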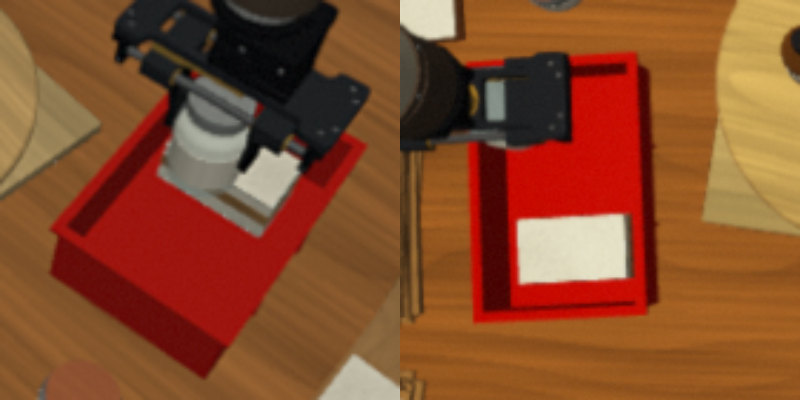

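```bash
python3 - <<'E'
from h import *
c=capture("scene")
P=[onz(c,(290+.35*x,190+.35*y),.085)[:2] for x,y in [(52,230),(207,345),(365,145)]];print(np.round(P,3))
c=capture("top");print(np.round([onz(c,(40+.425*x,130+.425*y),.085)[:2] for x,y in [(637,53),(648,313),(474,321)]],3))
E
```

```text
[[0.639 0.307]
 [0.635 0.476]
 [0.344 0.467]]
[[ 0.645 -0.134]
 [ 0.367 -0.15 ]
 [ 0.355  0.035]]
```

```bash
python3 -m creep '[[0,-5,8,0,0,0,0],[0,0,18,0,0,0,0],[0,0,24,0,0,0,0],[0,0,26,0,0,0,0],[0,0,26,0,0,0,0],[0,0,24,0,0,0,0],[0,0,18,0,0,0,0],[0,0,12,0,0,0,0],[0,0,6,0,0,0,0],[0,0,0,0,0,0,0]]'; python3 -m creep '[[0,0,1,0,0,0,0],[0,0,1,0,0,0,0],[0,0,1,0,0,0,0],[0,0,1,0,0,0,0],[0,0,1,0,0,0,0],[0,0,1,0,0,0,0],[0,0,1,0,0,0,0],[0,0,0,0,0,0,0],[0,0,0,0,0,0,0],[0,0,0,0,0,0,0]]'
```

```text
time_s: 28.8
tcp_pos: [0.5565, 0.3863, 0.057]
ee_rot: [[0.072, -0.997, 0.0], [-0.997, -0.072, 0.0], [-0.0, -0.0, -1.0]]
wrist_force: [-0.5, 0.3, -5.3]
gripper_width: 0.708
time_s: 30.05
tcp_pos: [0.5564, 0.3863, 0.05]
ee_rot: [[0.072, -0.997, 0.0], [-0.997, -0.072, 0.0], [-0.0, -0.0, -1.0]]
wrist_force: [0.1, 1.5, -5.0]
gripper_width: 0.707
```

```bash
python3 -m creep '[[0,0,0.5,0,0,0,0],[0,0,0.5,0,0,0,0],[0,0,0.5,0,0,0,0],[0,0,0.5,0,0,0,0],[0,0,0.5,0,0,0,0],[0,0,0.5,0,0,0,0],[0,0,0.5,0,0,0,0],[0,0,0,0,0,0,0],[0,0,0,0,0,0,0],[0,0,0,0,0,0,0]]'
```

```text
time_s: 31.3
tcp_pos: [0.5564, 0.3863, 0.0465]
ee_rot: [[0.072, -0.997, 0.0], [-0.997, -0.072, 0.0], [-0.0, -0.0, -1.0]]
wrist_force: [0.4, -0.7, -4.7]
gripper_width: 0.713
```

```bash
python3 -m creep '[[0,0,0.4,0,0,0,0],[0,0,0.4,0,0,0,0],[0,0,0.4,0,0,0,0],[0,0,0.4,0,0,0,0],[0,0,0.4,0,0,0,0],[0,0,0,0,0,0,0],[0,0,0,0,0,0,0],[0,0,0,0,0,0,0],[0,0,0,0,0,0,0],[0,0,0,0,0,0,0]]'
```

```text
time_s: 32.55
tcp_pos: [0.5566, 0.3864, 0.0458]
ee_rot: [[0.072, -0.997, 0.001], [-0.997, -0.072, 0.0], [-0.0, -0.001, -1.0]]
wrist_force: [-3.3, -1.4, 5.6]
gripper_width: 0.706
```

The floor is felt (−4.7 → +5.6 N). Release.

```bash
python3 -m creep '[[0,0,0,0,0,0,0.72],[0,0,0,0,0,0,0.75],[0,0,0,0,0,0,0.8],[0,0,0,0,0,0,0.85],[0,0,0,0,0,0,0.9],[0,0,0,0,0,0,1],[0,0,0,0,0,0,1],[0,0,0,0,0,0,1],[0,0,0,0,0,0,1],[0,0,0,0,0,0,1]]' && python3 -m creep '[[0,0,-4,0,0,0,1],[0,0,-10,0,0,0,1],[0,0,-20,0,0,0,1],[0,0,-25,0,0,0,1],[0,0,-30,0,0,0,1],[0,0,-30,0,0,0,1],[0,0,-30,0,0,0,1],[0,0,-20,0,0,0,1],[0,0,0,0,0,0,1],[0,0,0,0,0,0,1]]' && python3 -m creep '[[0,40,0,0,0,0,1],[0,40,0,0,0,0,1],[0,40,0,0,0,0,1],[0,40,0,0,0,0,1],[0,0,0,0,0,0,1],[0,0,0,0,0,0,1],[0,0,0,0,0,0,1],[0,0,0,0,0,0,1],[0,0,0,0,0,0,1],[0,0,0,0,0,0,1]]'; python3 - <<'E'
from h import *
c=capture("scene"); c2=capture("top")
cv2.imwrite("pics/s6.png",np.hstack([cv2.resize(c["color"][150:330,200:430],(450,352)),cv2.resize(c2["color"][90:290,50:250],(350,352))]))
for n,cc in (("scene",c),("top",c2)):
    for r in find_in(n,"jar")[:2]: print(n,r["p"],np.round(r["xy"]),onz(cc,r["xy"],.08))
E
```

```text
time_s: 33.8
tcp_pos: [0.5564, 0.3863, 0.0445]
ee_rot: [[0.072, -0.997, 0.0], [-0.997, -0.072, 0.0], [-0.0, -0.0, -1.0]]
wrist_force: [0.5, 0.3, -0.5]
gripper_width: 1.0
time_s: 35.05
tcp_pos: [0.5558, 0.3859, 0.2127]
ee_rot: [[0.072, -0.997, -0.001], [-0.997, -0.072, -0.001], [0.001, 0.001, -1.0]]
wrist_force: [-0.9, 0.3, -1.2]
gripper_width: 1.0
time_s: 36.3
tcp_pos: [0.397, 0.3747, 0.2133]
ee_rot: [[0.071, -0.997, -0.0], [-0.997, -0.071, -0.0], [0.0, 0.0, -1.0]]
wrist_force: [0.8, -0.1, -0.1]
gripper_width: 1.001
scene 0.77 [350. 275.] [0.5695889  0.39442657 0.08      ]
scene 0.38 [228. 187.] [ 0.57657298 -0.06642361  0.08      ]
top 0.85 [110. 184.] [0.55463197 0.37616921 0.08      ]
top 0.5 [251. 129.] [0.70397075 0.01888539 0.08      ]
```

View pics/s6.png

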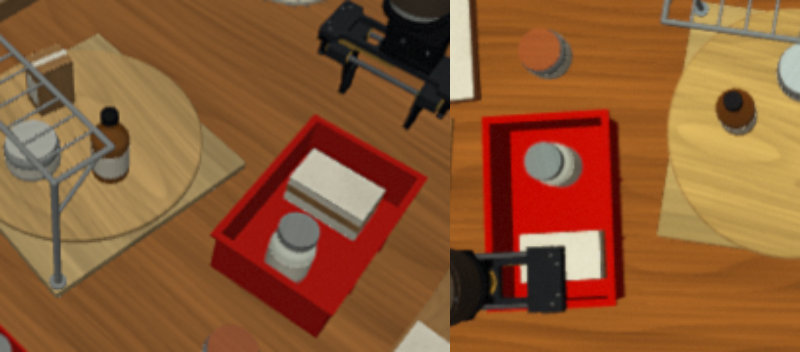

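The jar stands upright in the free half (left panel 293,245; right panel 555,163). The packet is undisturbed, the bottle, can and carton are standing, and the hand is clear.

```bash
python3 -c "from station import finish_job; print(finish_job())"
```

```text
the job is handed in; nothing more can be done
None
```

The jar is in the red order bin, upright and let go, and the job was handed in at about 36 s of the 72 s allowed.

- **Turning:** I felt the rim's height at two places and found it about 6.6 mm high on the left. Two fingertip strokes on the rim, about 90° each, then brought the jar round. The wrist force at the end of each move was at most 10.6 N, but I had no readings during the strokes.
- **Jar at the front:** Before the grasp, both cameras put the jar within about 5 mm of the front place.
- **Setting down:** I gripped the jar by its body and lowered it until the floor was felt at about 10 N of contact force. After that I opened the fingers and backed away.
- **Last pictures:** The jar stands within roughly 15 mm of the free half's middle. The packet looks undisturbed, the can, bottle and carton are standing on the turntable, and the robot is clear of everything.
- **Where the checks disagreed:**
  - The two cameras differ by 15–20 mm on the jar's final place, which comes from the assumed height and the networks' error.
  - Estimates of the free half's middle differed by about 13 mm along the bin, so I used a value in between.

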